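Ring the lowest and the highest bell for a customer

TASK

A customer wants to hear the lowest and the highest of the three bicycle bells on the sample stands. With your fingertips, gently press down the thumb lever of the bell with the largest dome so that it rings and let it spring back up, then do the same with the bell with the smallest dome. Do not touch the middle-sized bell or disturb anything else on the bench, do not pick up or shove the stands along, and finish with your hand clear.

Things in the scene. Friction and masses are not known exactly. Their poses are not given: they have to be found in the camera images.
- bell_large: The large bell on its loose 0.7 kg wooden stand (base 100 x 90 x 18 mm). Steel dome 72 mm across, centred at x = +22 mm, from 74 mm up to 105 mm (small nut 3 mm higher). Cheeks at y = +-38 mm, 63 mm high. Origin: centre of the stand's underside; z up; -x is where the thumb lever sticks out. Stands and levers are alike, only domes differ; places are swapped.
- pad_large (a point): Top of the black thumb pad at the end of the large bell's lever; moves with the lever. At rest it lies at x = -40 mm, y = 0, z = 73 mm in the bell's frame. The pad is a round bar, 26 mm long along the bell's y, 14 mm in diameter; the arm from it towards the dome is 10 mm wide, 5 mm lower.
- lever_large (a joint): Angle of the large bell's thumb lever, rad: 0 at rest (level), growing as the pad is pressed down, 0.40 at its hard stop; hinge 40 mm from the pad. A spring brings it back up: about 1 N on the pad starts it and about 4 N holds it at the stop. The bell rings once the lever passes 0.22 rad (the pad about 9 mm down; 15 mm at the stop).
- bell_middle: The middle-sized bell on its loose 0.7 kg wooden stand (base 100 x 90 x 18 mm). Steel dome 50 mm across, centred at x = +22 mm, from 74 mm up to 95 mm (small nut 3 mm higher). Cheeks at y = +-38 mm, 63 mm high. Origin: centre of the stand's underside; z up; -x is where the thumb lever sticks out. Stands and levers are alike, only domes differ; places are swapped.
- pad_middle (a point): Top of the black thumb pad at the end of the middle bell's lever; moves with the lever. At rest it lies at x = -40 mm, y = 0, z = 73 mm in the bell's frame. The pad is a round bar, 26 mm long along the bell's y, 14 mm in diameter; the arm from it towards the dome is 10 mm wide, 5 mm lower.
- lever_middle (a joint): Angle of the middle bell's thumb lever, rad: 0 at rest (level), growing as the pad is pressed down, 0.40 at its hard stop; hinge 40 mm from the pad. A spring brings it back up: about 1 N on the pad starts it and about 4 N holds it at the stop. The bell rings once the lever passes 0.22 rad (the pad about 9 mm down; 15 mm at the stop).
- bell_small: The small bell on its loose 0.7 kg wooden stand (base 100 x 90 x 18 mm). Steel dome 32 mm across, centred at x = +22 mm, from 74 mm up to 88 mm (small nut 3 mm higher). Cheeks at y = +-38 mm, 63 mm high. Origin: centre of the stand's underside; z up; -x is where the thumb lever sticks out. Stands and levers are alike, only domes differ; places are swapped.
- pad_small (a point): Top of the black thumb pad at the end of the small bell's lever; moves with the lever. At rest it lies at x = -40 mm, y = 0, z = 73 mm in the bell's frame. The pad is a round bar, 26 mm long along the bell's y, 14 mm in diameter; the arm from it towards the dome is 10 mm wide, 5 mm lower.
- lever_small (a joint): Angle of the small bell's thumb lever, rad: 0 at rest (level), growing as the pad is pressed down, 0.40 at its hard stop; hinge 40 mm from the pad. A spring brings it back up: about 1 N on the pad starts it and about 4 N holds it at the stop. The bell rings once the lever passes 0.22 rad (the pad about 9 mm down; 15 mm at the stop).
- grease_tin: Bystander: upright aluminium tin, 60 mm across, 55 mm tall, loose. Origin: centre of its underside.
- pedal: Bystander: black bicycle pedal lying flat, 75 x 84 mm, 24 mm high, with a 30 mm steel spindle end to its +y. Origin: under its centre.
- sprocket: Bystander: toothed steel sprocket lying flat, 78 mm across, 9 mm high. Origin: centre of its underside.
- wrench: Bystander: steel wrench lying flat, 140 mm long along its x. Origin: under its middle.
- bolt_dish: Bystander: grey round dish, 72 mm across, 30 mm high. Origin: centre of its underside.
- screwdriver: Bystander: screwdriver lying flat, 180 mm long along its x. Origin: under its middle.
- grip_sample: Bystander: black handlebar grip standing on end, 35 mm across, 75 mm tall. Origin: centre of its underside.
There are look-alikes about, which are no part of the job. Leave any turquoise or yellow look-alike of the bell_large alone.

How it is judged:
On the way, in this order (a step that is already met when the one before it is completed fails the run):
1. the largest bell is rung: its lever is pressed past 0.22 rad by the fingers (value of joint lever_large above 0.22 rad and contact force between the fingers and bell_large above 0.3 N), for 0.05 s.
2. its lever is let spring back up (below 0.06 rad) (value of joint lever_large below 0.06 rad), for 0.1 s.
3. the smallest bell is rung: its lever is pressed past 0.22 rad by the fingers (value of joint lever_small above 0.22 rad and contact force between the fingers and bell_small above 0.3 N), for 0.05 s.
At the end, for the whole second after the job is handed in: All three levers are back up (below 0.06 rad), every stand is at rest, upright on the bench and within 20 mm of where it started, and every bystander is within 20 mm of where it started (value of joint each of lever_large, lever_middle, lever_small below 0.06 rad and not (distance of bell_large from where it was at the start of the episode above 0.02 m or height (world z) of bell_large above 0.01 m or angle between bell_large's own z axis and vertical above 0.15 rad) and not (distance of bell_middle from where it was at the start of the episode above 0.02 m or height (world z) of bell_middle above 0.01 m or angle between bell_middle's own z axis and vertical above 0.15 rad) and not (distance of bell_small from where it was at the start of the episode above 0.02 m or height (world z) of bell_small above 0.01 m or angle between bell_small's own z axis and vertical above 0.15 rad) and linear speed of each of bell_large, bell_middle, bell_small below 0.02 m/s and distance of each of grease_tin, pedal, sprocket, wrench, bolt_dish, screwdriver, grip_sample from where it was at the start of the episode below 0.02 m); the robot touches nothing.
It fails at once if the middle-sized bell is touched (over 1 N) or its lever pressed (contact force between any of the fingers, the arm and bell_middle above 1 N or value of joint lever_middle above 0.12 rad).
It fails at once if a bell stand is shoved over 20 mm, lifted over 10 mm or tipped over 0.15 rad ((distance of bell_large from where it was at the start of the episode above 0.02 m or height (world z) of bell_large above 0.01 m or angle between bell_large's own z axis and vertical above 0.15 rad) or (distance of bell_middle from where it was at the start of the episode above 0.02 m or height (world z) of bell_middle above 0.01 m or angle between bell_middle's own z axis and vertical above 0.15 rad) or (distance of bell_small from where it was at the start of the episode above 0.02 m or height (world z) of bell_small above 0.01 m or angle between bell_small's own z axis and vertical above 0.15 rad)).
It fails at once if a bell is pressed with more than 25 N (contact force between any of the fingers, the arm and bell_large above 25 N or contact force between any of the fingers, the arm and bell_small above 25 N).
It fails at once if a bystander is moved over 20 mm (distance of any of grease_tin, pedal, sprocket, wrench, bolt_dish, screwdriver, grip_sample from where it was at the start of the episode above 0.02 m).
It also fails if it takes over 38 s, if anything falls off the work surface, if the arm or the gripper's body presses on something with over 40 N, if the wrist force passes 120 N, or if a joint passes its speed limit or range.

ROBOT

A 7-joint arm with a two-finger parallel gripper is mounted at the origin on the work surface. World frame = base frame: x ahead of the robot, y to its left, z up, the work surface at z = 0. Lengths are in m, angles in rad, forces in N, time in s.
With the tool pointing down it reaches from about 0.4 to 0.85 m from the base axis. Payload 10.4 kg.
Tool frame: the origin (TCP) lies midway between the tips of the shut fingers; the grasp point (between the pads) lies 19 mm behind it; z points along the fingers, y is the line along which they close (so a half turn about z gives the same grasp; the last joint's range is limited). The gripper opens to 87 mm and grips with 3 to 60 N. Pads are 19 mm wide; open, the fingers measure 117 mm over their backs; the gripper's body (75 mm by 190 mm) begins 51 mm behind the grasp point.
Start: joints at [-1.322, 0.332, -0.065, 1.46, 0.022, 1.35, -0.088], TCP at [0.168, 0.602, 0.223] pointing down, gripper open.
Joint ranges: [-2.6, 2.6], [-0.5, 2.12], [-1.47, 1.34], [0.16, 2.42], [-1.27, 4.41], [0.06, 2.06], [-2.6, 2.6]. Speed limits (rad/s): [2.22, 2.22, 2.79, 2.79, 3.14, 3.14, 3.14].

INTERFACE

Orientations are given as [roll, pitch, yaw] about the fixed x, y, z axes, in that order (R = Rz(yaw) Ry(pitch) Rx(roll)).
In Python, from bench import r gives the robot as it stands.
- The arm moves only by the tool step_arm, never from a script. Its argument "steps" is a list of rows, each an object of numbers: "tx", "ty", "tz": the shift along the tool's x, y, z as a fraction of full scale; "ax", "ay", "az": the turn, a rotation vector about the tool's x, y, z as a fraction of full scale; "gripper": the closure, from -1 (fully open) to 1 (shut). In form: [{"tx": .., "ty": .., "tz": .., "ax": .., "ay": .., "az": .., "gripper": ..}, ...]. A call has 1 to 20 rows; each row is the pose to reach, as a shift and turn from the pose commanded when the call began, along the tool's axes at that moment; what a row does not reach only later rows make up. Full scale, the value 1, is 0.75 m for a shift and 45 degrees for a turn. A row lasts 1/12 s, in which the tool goes at most 41.7 mm and 7.16 degrees, less where a joint would pass 70% of its speed; a pose out of reach is approached as far as the arm can. A call with a number of a shift or a turn outside -1 to 1 is refused whole. A call with a gripper value outside its range is refused whole. The fingers move at their own pace and stop on an object; "grip_force" is the grip in N (left out, the last holds). Time passes only in rows, so rows that repeat a pose let the fingers close. It gives the time, the measured TCP pose, the force, the opening and the grip force at its end, in the units of the state.
- r.observe(): the state, without advancing time (a new reading comes with each control period).
- r.capture(name): name is "scene" or "top" or "wrist"; returns a dict with "img" (400x640x3 uint8, red, green, blue), "fx", "fy", "cx", "cy" (pixels), "rvec" (rotation vector, rad) and "tvec" (3), from world to camera coordinates, as OpenCV has them. Camera axes: x right, y down, z forward; pixel columns grow to the right and rows downward; lengths in m; the calibration is good to about 2 mm. The wrist camera is an equidistant fisheye: a pixel r from the principal point sees the ray r / f radians off the axis. A picture is of the moment at which its call begins. There is no depth.
- r.sign_off(): hands the job in; it is judged then, once.
The state is a dict: "time": time; "joint_pos": joint angles; "dq": joint speeds; "effort": joint torques, N m; "eef_pos": TCP position; "ee_rot": TCP orientation; "force": force on the tool from outside, world axes, zero at the start; "wrist_torque": the same for the moment, N m; "grip_width": finger opening in m; "grip_force": force on a finger pad.
Only numpy, scipy, OpenCV 4.12 (cv2) and the standard library are available. Lean on these libraries where they do the work, as an engineer would, in place of code of your own. Each camera call takes 0.05 s, during which the arm holds its last target. There are 200 camera calls.

## Working session

There is one attempt and no reset: what is moved stays moved. The work goes in short steps, Python scripts to look and compute and a tool call to move; the robot and the scene stay as the last step left them, time stands still between calls to the robot, and variables do not carry over. Pictures are saved under pics/ and viewed, at most 10 in all, crops included, and the job is handed in when it is done.

Besides the shell and the picture viewer there is one more tool, called after "Emit:" as a command line: name --argument value ..., lists and objects as JSON in quotes. step_arm: Moves the arm, as the interface text tells. Shift numbers are shares of 0.75 m and turn numbers shares of 45 degrees, none past 1 either way. Its arguments: {"type":"object","properties":{"steps":{"type":"array","items":{"type":"object","properties":{"tx":{"type":"number","minimum":-1,"maximum":1},"ty":{"type":"number","minimum":-1,"maximum":1},"tz":{"type":"number","minimum":-1,"maximum":1},"ax":{"type":"number","minimum":-1,"maximum":1},"ay":{"type":"number","minimum":-1,"maximum":1},"az":{"type":"number","minimum":-1,"maximum":1},"gripper":{"type":"number"}}}},"grip_force":{"type":"number"}},"required":["steps"]}

```bash
mkdir -p pics; cat > h.py <<'E'
import numpy as np, cv2, pickle
from bench import r
def cap(n,f):
    c=r.capture(n); cv2.imwrite(f'pics/{f}.png',c['img'][:,:,::-1]); pickle.dump(c,open(f'pics/{f}.pkl','wb')); return c
def load(f): return pickle.load(open(f'pics/{f}.pkl','rb'))
def px2w(c,u,v,z):
    R,_=cv2.Rodrigues(np.array(c['rvec'],float)); t=np.array(c['tvec'],float).ravel()
    d=R.T@np.array([(u-c['cx'])/c['fx'],(v-c['cy'])/c['fy'],1]); o=-R.T@t
    return o+d*(z-o[2])/d[2]
def w2px(c,P):
    K=np.array([[c['fx'],0,c['cx']],[0,c['fy'],c['cy']],[0,0,1.]])
    return cv2.projectPoints(np.array(P,float).reshape(-1,3),np.array(c['rvec'],float),np.array(c['tvec'],float),K,None)[0][:,0]
E
python3 - <<'E'
from h import *
for n in('top','scene'):
    c=cap(n,n); print(n,c['fx'],c['cx'],c['cy'],c['rvec'],c['tvec'])
s=r.observe(); print(s['time'],s['eef_pos'],s['ee_rot'],s['force'],s['grip_width'])
E
```

```text
top 429.92835754466375 323.1093355537655 201.24683794891465 [ 2.16102626 -2.04724526  0.22651866] [-0.01169674  0.55166975  1.09457274]
scene 406.9307602987692 313.3948480415704 196.98226725785923 [ 2.0376324   1.32695247 -0.55168937] [-0.20712938 -0.30149908  1.55302906]
0.1 [0.16772384 0.60173264 0.221855  ] [-3.14039005e+00  6.18020382e-05  2.86976100e+00] [-1.44336381 -0.01214169  0.07816155] 0.08694101202112221
```

View pics/top.png

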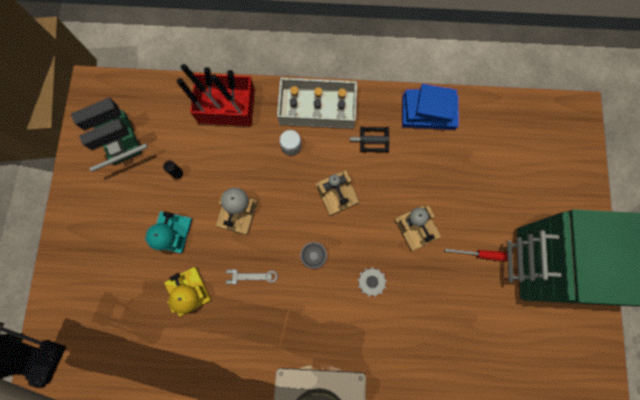

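View pics/scene.png

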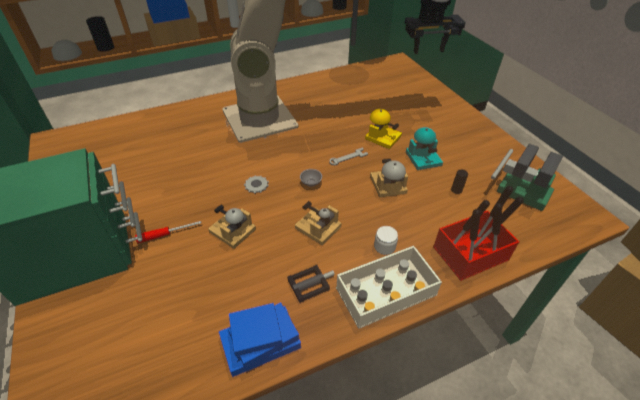

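Top view: there are three wooden stands at about (236,210), (337,193) and (418,228). The turquoise one at (165,235) and the yellow one at (185,293) are look-alikes. The dome at (235,200) looks largest, (337,182) smallest and (419,216) middle. I'll confirm this with an enlarged crop.

```bash
python3 - <<'E'
from h import *
c=load('top')['img'][:,:,::-1]
L=[cv2.resize(c[y-28:y+32,x-30:x+30],(400,400),interpolation=cv2.INTER_CUBIC) for x,y in((236,210),(337,193),(418,228))]
s=load('scene')['img'][:,:,::-1]
cv2.imwrite('pics/crop.png',cv2.resize(np.hstack(L),(798,266)))
M=[cv2.resize(s[y-30:y+30,x-30:x+30],(266,266),interpolation=cv2.INTER_CUBIC) for x,y in((390,178),(320,220),(232,225))]
cv2.imwrite('pics/crop.png',np.vstack([cv2.resize(np.hstack(L),(798,266)),np.hstack(M)]))
E
```

```text
(no output)
```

View pics/crop.png

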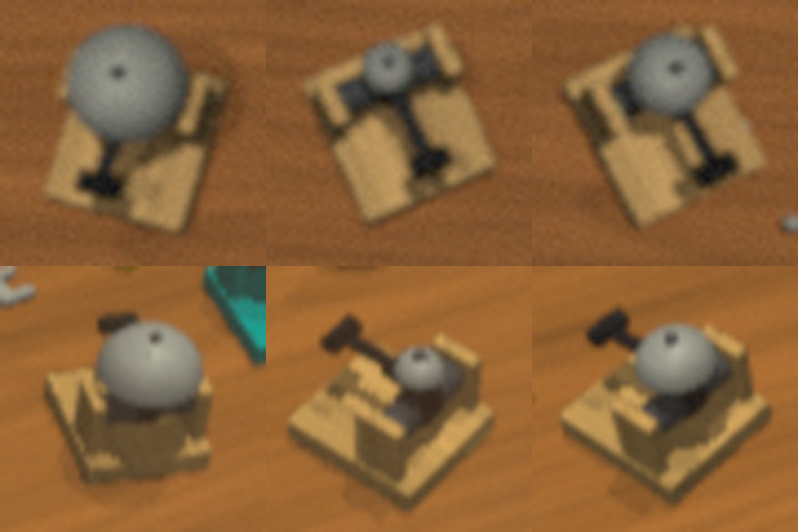

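The crop confirms it. The dome at top pixel (233,198) is the largest, (335,179) is the smallest, and (419,216) is the middle one to avoid. The pads are at about (228.6,223) and (344,201.5). Next I'll work out positions and the moves.

```bash
cat > m.py <<'E'
from h import *
def rel(target,yaw):
    s=r.observe(); p=np.array(s['eef_pos']); y=s['ee_rot'][2]; d=np.array(target)-p
    tx=d@[np.cos(y),np.sin(y),0]; ty=d@[np.sin(y),-np.cos(y),0]
    dy=(yaw-y+np.pi/2)%np.pi-np.pi/2
    return np.round([tx/.75,ty/.75,-d[2]/.75,-dy/np.radians(45)],4)
E
python3 - <<'E'
from m import *
c=load('top')
for n,nut,zn,pad in(('L',(232.6,198.2),.108,(228.6,223.3)),('S',(335,179),.091,(344,201.5)),('M',(420.4,215.2),.098,(429.6,237.8))):
    N=px2w(c,*nut,zn);P=px2w(c,*pad,.071);d=N-P
    yaw=np.arctan2(d[1],d[0]); print(n,N.round(4),P.round(4),'dist',np.hypot(d[0],d[1]).round(4),'yaw',yaw.round(3))
    print(rel([*P[:2],.13],yaw))
s=load('scene')
for n,a in(('L nut',(394,160)),):pass
print(r.observe()['eef_pos'])
E
```

```text
L [0.5363 0.2509 0.108 ] [0.4763 0.263  0.071 ] dist 0.0612 yaw -0.199
[-0.5176 -0.3246  0.1225 -0.0923]
S [ 0.6066 -0.0103  0.091 ] [ 0.5515 -0.0375  0.071 ] dist 0.0615 yaw 0.459
[-0.7217 -0.6837  0.1225 -0.93  ]
M [ 0.52   -0.2348  0.098 ] [ 0.4666 -0.2651  0.071 ] dist 0.0614 yaw 0.516
[-0.6941 -1.0064  0.1225 -1.0033]
[0.16772384 0.60173264 0.221855  ]
```

Emit:
step_arm --steps '[{"tx": -0.518, "ty": -0.325, "tz": 0.03, "az": -0.092, "gripper": 1}, {"tx": -0.518, "ty": -0.325, "tz": 0.03, "az": -0.092, "gripper": 1}, {"tx": -0.518, "ty": -0.325, "tz": 0.03, "az": -0.092, "gripper": 1}, {"tx": -0.518, "ty": -0.325, "tz": 0.03, "az": -0.092, "gripper": 1}, {"tx": -0.518, "ty": -0.325, "tz": 0.03, "az": -0.092, "gripper": 1}, {"tx": -0.518, "ty": -0.325, "tz": 0.03, "az": -0.092, "gripper": 1}, {"tx": -0.518, "ty": -0.325, "tz": 0.03, "az": -0.092, "gripper": 1}, {"tx": -0.518, "ty": -0.325, "tz": 0.03, "az": -0.092, "gripper": 1}, {"tx": -0.518, "ty": -0.325, "tz": 0.03, "az": -0.092, "gripper": 1}, {"tx": -0.518, "ty": -0.325, "tz": 0.03, "az": -0.092, "gripper": 1}, {"tx": -0.518, "ty": -0.325, "tz": 0.03, "az": -0.092, "gripper": 1}, {"tx": -0.518, "ty": -0.325, "tz": 0.03, "az": -0.092, "gripper": 1}, {"tx": -0.518, "ty": -0.325, "tz": 0.09, "az": -0.092, "gripper": 1}, {"tx": -0.518, "ty": -0.325, "tz": 0.15, "az": -0.092, "gripper": 1}, {"tx": -0.518, "ty": -0.325, "tz": 0.15, "az": -0.092, "gripper": 1}, {"tx": -0.518, "ty": -0.325, "tz": 0.15, "az": -0.092, "gripper": 1}]' --grip_force 10

```text
invalid input at $.steps[0]: expected keys tx, ty, tz, ax, ay, az, gripper
```

```bash
python3 - <<'E'
from m import *
s=load('scene'); print('S pad scene pred',w2px(s,[.5515,-.0375,.071]),'seen 307.8,205.6')
cap('wrist','w1'); c=cap('scene','s1')
u,v=w2px(c,[.476,.263,.08])[0].astype(int); print(u,v)
I=c['img'][v-50:v+50,u-50:u+50,::-1]; W=load('w1')['img'][:,:,::-1]
cv2.imwrite('pics/v1.png',np.hstack([cv2.resize(I,(400,400),interpolation=2),cv2.resize(W[:,120:520],(400,400))]))
o=r.observe(); print(o['time'],o['eef_pos'],o['ee_rot'],o['force'],o['grip_width'],rel([.476,.263,.095],-.199))
E
```

```text
S pad scene pred [[306.42860143 202.94309028]] seen 307.8,205.6
385 156
0.2 [0.16773835 0.60184125 0.22207312] [-3.14077557e+00  5.64824831e-05  2.86984009e+00] [0.38424192 0.56487263 0.05673741] 0.0870045398909063 [-0.5172 -0.3249  0.1694 -0.0926]
```

View pics/v1.png

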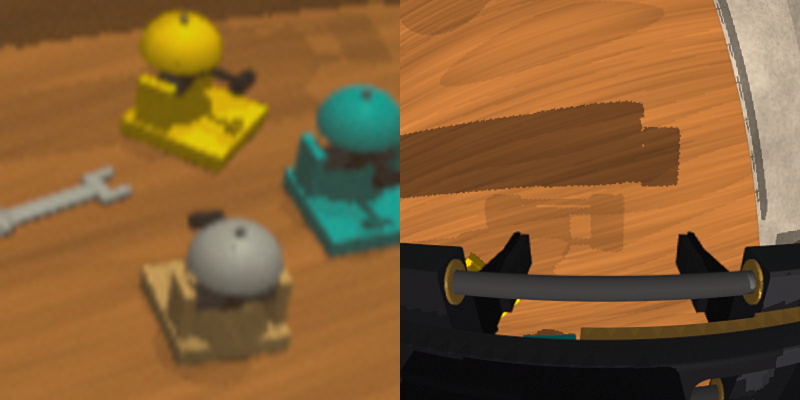

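The wrist view is not useful yet, because the move was refused for missing keys. The scene crop shows the large bell's pad close to its predicted position. Resending with all keys.

Emit:
step_arm --steps '[{"tx": -0.517, "ty": -0.325, "tz": 0.03, "ax": 0, "ay": 0, "az": -0.092, "gripper": 1}, {"tx": -0.517, "ty": -0.325, "tz": 0.03, "ax": 0, "ay": 0, "az": -0.092, "gripper": 1}, {"tx": -0.517, "ty": -0.325, "tz": 0.03, "ax": 0, "ay": 0, "az": -0.092, "gripper": 1}, {"tx": -0.517, "ty": -0.325, "tz": 0.03, "ax": 0, "ay": 0, "az": -0.092, "gripper": 1}, {"tx": -0.517, "ty": -0.325, "tz": 0.03, "ax": 0, "ay": 0, "az": -0.092, "gripper": 1}, {"tx": -0.517, "ty": -0.325, "tz": 0.03, "ax": 0, "ay": 0, "az": -0.092, "gripper": 1}, {"tx": -0.517, "ty": -0.325, "tz": 0.03, "ax": 0, "ay": 0, "az": -0.092, "gripper": 1}, {"tx": -0.517, "ty": -0.325, "tz": 0.03, "ax": 0, "ay": 0, "az": -0.092, "gripper": 1}, {"tx": -0.517, "ty": -0.325, "tz": 0.03, "ax": 0, "ay": 0, "az": -0.092, "gripper": 1}, {"tx": -0.517, "ty": -0.325, "tz": 0.03, "ax": 0, "ay": 0, "az": -0.092, "gripper": 1}, {"tx": -0.517, "ty": -0.325, "tz": 0.03, "ax": 0, "ay": 0, "az": -0.092, "gripper": 1}, {"tx": -0.517, "ty": -0.325, "tz": 0.03, "ax": 0, "ay": 0, "az": -0.092, "gripper": 1}, {"tx": -0.517, "ty": -0.325, "tz": 0.03, "ax": 0, "ay": 0, "az": -0.092, "gripper": 1}, {"tx": -0.517, "ty": -0.325, "tz": 0.03, "ax": 0, "ay": 0, "az": -0.092, "gripper": 1}, {"tx": -0.517, "ty": -0.325, "tz": 0.08, "ax": 0, "ay": 0, "az": -0.092, "gripper": 1}, {"tx": -0.517, "ty": -0.325, "tz": 0.12, "ax": 0, "ay": 0, "az": -0.092, "gripper": 1}, {"tx": -0.517, "ty": -0.325, "tz": 0.155, "ax": 0, "ay": 0, "az": -0.092, "gripper": 1}, {"tx": -0.517, "ty": -0.325, "tz": 0.155, "ax": 0, "ay": 0, "az": -0.092, "gripper": 1}, {"tx": -0.517, "ty": -0.325, "tz": 0.155, "ax": 0, "ay": 0, "az": -0.092, "gripper": 1}]' --grip_force 10

```text
time: 1.78
eef_pos: [0.4745, 0.264, 0.1059]
ee_rot: [-3.14, -0.002, 2.944]
force: [0.4, -0.0, 0.3]
grip_width: 0.0005
grip_force: 0.0
```

```bash
python3 - <<'E'
from m import *
cap('wrist','w2'); c=cap('scene','s2'); t=cap('top','t2')
u,v=w2px(c,[.476,.263,.08])[0].astype(int); print(u,v)
I=c['img'][v-40:v+40,u-40:u+40,::-1]; W=load('w2')['img'][:,:,::-1]
cv2.imwrite('pics/v2.png',np.hstack([cv2.resize(I,(400,400),interpolation=2),cv2.resize(W[:,120:520],(400,400))]))
o=r.observe(); print(o['time'],o['eef_pos'],o['ee_rot'],o['force'],o['grip_width'],rel([.476,.263,.075],-.199))
E
```

```text
385 156
1.9333 [0.47664388 0.26439807 0.10840897] [3.13913686e+00 1.90128841e-03 2.94290188e+00] [ 0.03151281  0.11721244 -0.18482025] 0.0009516723810674495 [ 0.0005 -0.002   0.0445  0.0004]
```

View pics/v2.png

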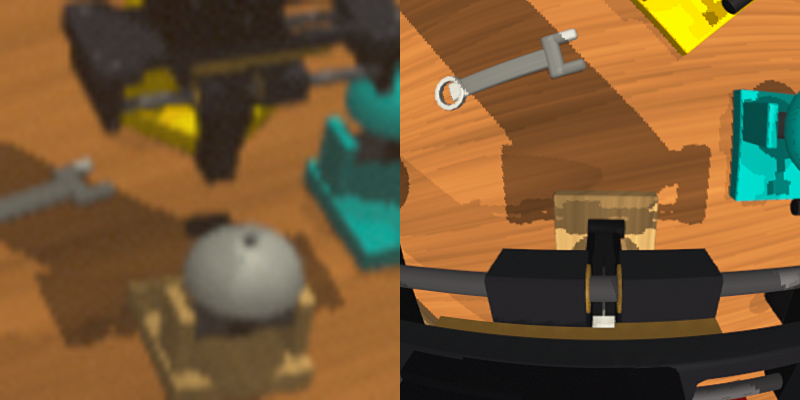

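The scene crop shows the fingertip just above the dark pad behind the dome (tip at crop (218,178), pad at (207,225)). The wrist view shows the tip centred over the stand. I'll check numerically where both should project.

```bash
python3 - <<'E'
from m import *
c=load('s2'); f=lambda P:((w2px(c,P)-[345,116])*5).round(0)
print('tip',f([.4766,.2644,.1084]),'pad centre',f([[.476,.263,.066],[.476,.273,.066],[.486,.263,.066]]),'nut',f([.5363,.2509,.108]))
w=load('w2'); R,_=cv2.Rodrigues(np.array(w['rvec'],float));
def wp(P):
    X=R@np.array(P)+np.ravel(w['tvec']); th=np.arctan2(np.hypot(X[0],X[1]),X[2]); ph=np.arctan2(X[1],X[0])
    return round(w['cx']+w['fx']*th*np.cos(ph)-120+400), round(w['cy']+w['fx']*th*np.sin(ph))
print('wrist tip',wp([.4766,.2644,.1084]),'pad',wp([.476,.263,.066]),'pad front',wp([.469,.2645,.066]))
a=-.199;e=np.array([np.cos(a),np.sin(a),0]);g=np.array([-e[1],e[0],0]);o=np.array([.476,.263,0])+.04*e
print('base corners -x',[wp(o-.05*e+s*.045*g+[0,0,.018]) for s in(1,-1)])
E
```

```text
tip [[213. 167.]] pad centre [[202. 220.]
 [216. 216.]
 [210. 230.]] nut [[246. 231.]]
wrist tip (606, 254) pad (603, 226) pad front (604, 217)
base corners -x [(656, 194), (551, 193)]
```

The tip, pad and nut share the same small scene bias, and the wrist view matches the stand corners, so alignment is good. Pressing the large bell slowly, about 12 mm.

Emit:
step_arm --steps '[{"tx": 0, "ty": 0, "tz": 0.02, "ax": 0, "ay": 0, "az": 0, "gripper": 1}, {"tx": 0, "ty": 0, "tz": 0.036, "ax": 0, "ay": 0, "az": 0, "gripper": 1}, {"tx": 0, "ty": 0, "tz": 0.042, "ax": 0, "ay": 0, "az": 0, "gripper": 1}, {"tx": 0, "ty": 0, "tz": 0.046, "ax": 0, "ay": 0, "az": 0, "gripper": 1}, {"tx": 0, "ty": 0, "tz": 0.05, "ax": 0, "ay": 0, "az": 0, "gripper": 1}, {"tx": 0, "ty": 0, "tz": 0.054, "ax": 0, "ay": 0, "az": 0, "gripper": 1}, {"tx": 0, "ty": 0, "tz": 0.057, "ax": 0, "ay": 0, "az": 0, "gripper": 1}, {"tx": 0, "ty": 0, "tz": 0.06, "ax": 0, "ay": 0, "az": 0, "gripper": 1}, {"tx": 0, "ty": 0, "tz": 0.06, "ax": 0, "ay": 0, "az": 0, "gripper": 1}, {"tx": 0, "ty": 0, "tz": 0.06, "ax": 0, "ay": 0, "az": 0, "gripper": 1}, {"tx": 0, "ty": 0, "tz": 0.06, "ax": 0, "ay": 0, "az": 0, "gripper": 1}]'

```text
time: 2.85
eef_pos: [0.4762, 0.2634, 0.0616]
ee_rot: [3.141, 0.001, 2.942]
force: [0.5, 0.5, 2.0]
grip_width: 0.0004
grip_force: 1.5
```

```bash
python3 - <<'E'
from m import *
cap('wrist','w3'); c=cap('scene','s3')
for _ in range(5): o=r.observe(); print(o['time'],o['eef_pos'].round(4),o['force'].round(2)); r.capture('top')
I=c['img'][116:196,345:425,::-1]; W=load('w3')['img'][:,:,::-1]
cv2.imwrite('pics/v3.png',np.hstack([cv2.resize(I,(400,400),interpolation=2),cv2.resize(W[150:300,245:395],(400,400))]))
E
```

```text
2.95 [0.4762 0.2633 0.0616] [0.49 0.52 3.12]
3.0 [0.4762 0.2633 0.0616] [1.47 0.43 2.8 ]
3.05 [0.4762 0.2633 0.0616] [0.96 1.51 3.4 ]
3.1 [0.4761 0.2633 0.0615] [1.79 0.59 3.23]
3.15 [0.4762 0.2633 0.0615] [1.01 0.27 4.14]
```

View pics/v3.png

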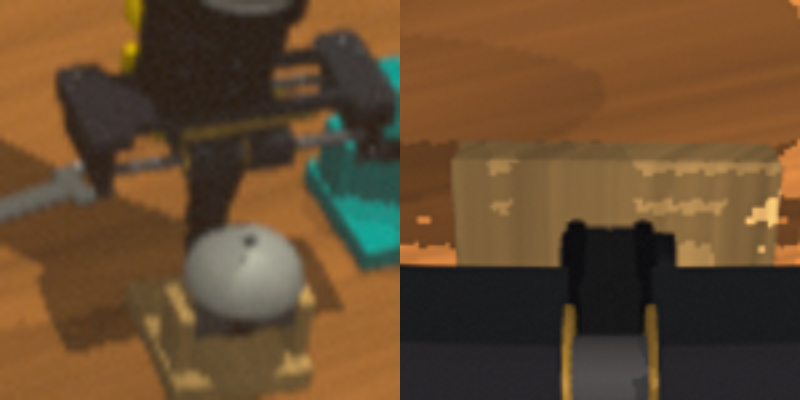

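At the bottom, the force is about 3.2 N with 11.5 mm of travel, so the lever is at about 0.29 rad. The view shows the tip on the pad and the stand undisturbed. Lifting.

Emit:
step_arm --steps '[{"tx": 0, "ty": 0, "tz": -0.015, "ax": 0, "ay": 0, "az": 0, "gripper": 1}, {"tx": 0, "ty": 0, "tz": -0.04, "ax": 0, "ay": 0, "az": 0, "gripper": 1}, {"tx": 0, "ty": 0, "tz": -0.09, "ax": 0, "ay": 0, "az": 0, "gripper": 1}, {"tx": 0, "ty": 0, "tz": -0.14, "ax": 0, "ay": 0, "az": 0, "gripper": 1}, {"tx": 0, "ty": 0, "tz": -0.14, "ax": 0, "ay": 0, "az": 0, "gripper": 1}, {"tx": 0, "ty": 0, "tz": -0.14, "ax": 0, "ay": 0, "az": 0, "gripper": 1}]'

```text
time: 3.7
eef_pos: [0.4766, 0.2637, 0.1688]
ee_rot: [3.139, 0.002, 2.942]
force: [0.0, 0.5, -0.0]
grip_width: 0.0003
grip_force: 0.0
```

```bash
python3 - <<'E'
from m import *
o=r.observe(); print(o['eef_pos'],rel([.5513,-.0377,.106],.459))
E
```

```text
[0.47660761 0.26368471 0.16881097] [-0.1773 -0.3741  0.0837 -0.8386]
```

Emit:
step_arm --steps '[{"tx": -0.177, "ty": -0.374, "tz": 0, "ax": 0, "ay": 0, "az": -0.839, "gripper": 1}, {"tx": -0.177, "ty": -0.374, "tz": 0, "ax": 0, "ay": 0, "az": -0.839, "gripper": 1}, {"tx": -0.177, "ty": -0.374, "tz": 0, "ax": 0, "ay": 0, "az": -0.839, "gripper": 1}, {"tx": -0.177, "ty": -0.374, "tz": 0, "ax": 0, "ay": 0, "az": -0.839, "gripper": 1}, {"tx": -0.177, "ty": -0.374, "tz": 0, "ax": 0, "ay": 0, "az": -0.839, "gripper": 1}, {"tx": -0.177, "ty": -0.374, "tz": 0, "ax": 0, "ay": 0, "az": -0.839, "gripper": 1}, {"tx": -0.177, "ty": -0.374, "tz": 0, "ax": 0, "ay": 0, "az": -0.839, "gripper": 1}, {"tx": -0.177, "ty": -0.374, "tz": 0, "ax": 0, "ay": 0, "az": -0.839, "gripper": 1}, {"tx": -0.177, "ty": -0.374, "tz": 0, "ax": 0, "ay": 0, "az": -0.839, "gripper": 1}, {"tx": -0.177, "ty": -0.374, "tz": 0, "ax": 0, "ay": 0, "az": -0.839, "gripper": 1}, {"tx": -0.177, "ty": -0.374, "tz": 0, "ax": 0, "ay": 0, "az": -0.839, "gripper": 1}, {"tx": -0.177, "ty": -0.374, "tz": 0, "ax": 0, "ay": 0, "az": -0.839, "gripper": 1}, {"tx": -0.177, "ty": -0.374, "tz": 0.04, "ax": 0, "ay": 0, "az": -0.839, "gripper": 1}, {"tx": -0.177, "ty": -0.374, "tz": 0.08, "ax": 0, "ay": 0, "az": -0.839, "gripper": 1}, {"tx": -0.177, "ty": -0.374, "tz": 0.08, "ax": 0, "ay": 0, "az": -0.839, "gripper": 1}, {"tx": -0.177, "ty": -0.374, "tz": 0.08, "ax": 0, "ay": 0, "az": -0.839, "gripper": 1}]'

```text
time: 5.03
eef_pos: [0.5492, -0.0368, 0.1055]
ee_rot: [3.14, -0.003, -2.68]
force: [0.9, -0.4, 0.4]
grip_width: 0.0003
grip_force: 0.0
```

```bash
python3 - <<'E'
from m import *
w=cap('wrist','w4'); c=cap('scene','s4')
o=r.observe(); print(o['time'],o['eef_pos'].round(4),o['ee_rot'].round(3),o['force'].round(2))
R,_=cv2.Rodrigues(np.array(w['rvec'],float))
def wp(P):
    X=R@np.array(P)+np.ravel(w['tvec']); th=np.arctan2(np.hypot(X[0],X[1]),X[2]); ph=np.arctan2(X[1],X[0])
    return round(w['cx']+w['fx']*th*np.cos(ph)-120+400), round(w['cy']+w['fx']*th*np.sin(ph))
a=.459;e=np.array([np.cos(a),np.sin(a),0]);g=np.array([-e[1],e[0],0]);q=np.array([.5513,-.0377,0]);b=q+.04*e
print('corners',[wp(b-.05*e+s*.045*g+[0,0,.018]) for s in(1,-1)],'pad',wp(q+[0,0,.066]))
f=lambda P:((w2px(c,P)-[270,160])*5).round(0)
print('scene tip',f(o['eef_pos']),'pad',f(q+[0,0,.066]))
I=c['img'][160:240,270:350,::-1]
cv2.imwrite('pics/v4.png',np.hstack([cv2.resize(I,(400,400),interpolation=2),w['img'][:,120:520,::-1]]))
E
```

```text
5.1333 [ 0.5511 -0.0374  0.1078] [-3.141e+00  1.000e-03 -2.681e+00] [ 0.56 -0.57  0.6 ]
corners [(655, 194), (549, 194)] pad (601, 227)
scene tip [[181. 167.]] pad [[182. 221.]]
```

View pics/v4.png

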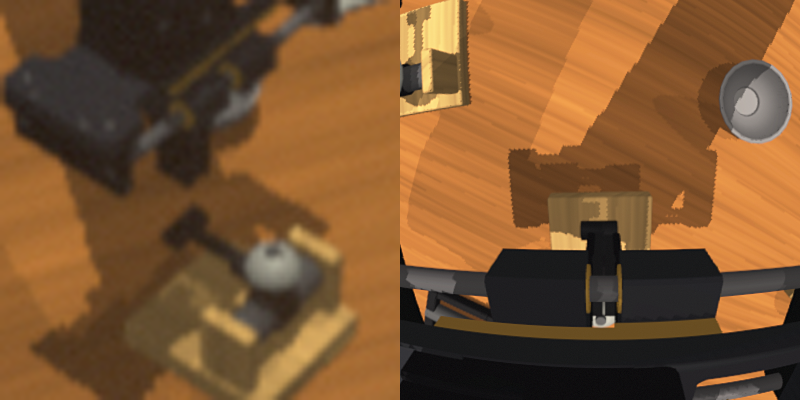

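The tip is directly above the small bell's pad. The scene crop has the tip at (183,178) over the pad at (186,228), the wrist view has the pad at (600,228), and the stand corners match. Pressing and then lifting well clear in one call.

Emit:
step_arm --steps '[{"tx": 0, "ty": 0, "tz": 0.02, "ax": 0, "ay": 0, "az": 0, "gripper": 1}, {"tx": 0, "ty": 0, "tz": 0.036, "ax": 0, "ay": 0, "az": 0, "gripper": 1}, {"tx": 0, "ty": 0, "tz": 0.042, "ax": 0, "ay": 0, "az": 0, "gripper": 1}, {"tx": 0, "ty": 0, "tz": 0.046, "ax": 0, "ay": 0, "az": 0, "gripper": 1}, {"tx": 0, "ty": 0, "tz": 0.05, "ax": 0, "ay": 0, "az": 0, "gripper": 1}, {"tx": 0, "ty": 0, "tz": 0.054, "ax": 0, "ay": 0, "az": 0, "gripper": 1}, {"tx": 0, "ty": 0, "tz": 0.057, "ax": 0, "ay": 0, "az": 0, "gripper": 1}, {"tx": 0, "ty": 0, "tz": 0.06, "ax": 0, "ay": 0, "az": 0, "gripper": 1}, {"tx": 0, "ty": 0, "tz": 0.06, "ax": 0, "ay": 0, "az": 0, "gripper": 1}, {"tx": 0, "ty": 0, "tz": 0.06, "ax": 0, "ay": 0, "az": 0, "gripper": 1}, {"tx": 0, "ty": 0, "tz": 0.06, "ax": 0, "ay": 0, "az": 0, "gripper": 1}]'

```text
time: 6.05
eef_pos: [0.5508, -0.038, 0.0616]
ee_rot: [-3.141, 0.001, -2.682]
force: [2.1, 1.1, 2.4]
grip_width: 0.0008
grip_force: 1.5
```

```bash
python3 - <<'E'
from m import *
for _ in range(5): r.capture('top'); o=r.observe(); print(o['time'],o['eef_pos'].round(4),o['force'].round(2))
E
```

```text
6.1 [ 0.5508 -0.038   0.0616] [ 1.19 -0.45  4.13]
6.15 [ 0.5508 -0.038   0.0616] [1.45 0.44 2.59]
6.2 [ 0.5508 -0.038   0.0616] [1.66 0.61 3.26]
6.25 [ 0.5508 -0.038   0.0616] [1.45 0.04 2.45]
6.3 [ 0.5508 -0.038   0.0615] [2.15 2.69 2.51]
```

The small bell reads about 3 N at the same travel, so it rang. I held at the bottom to check this instead of lifting in the same call. Lifting clear now.

Emit:
step_arm --steps '[{"tx": 0, "ty": 0, "tz": -0.015, "ax": 0, "ay": 0, "az": 0, "gripper": 1}, {"tx": 0, "ty": 0, "tz": -0.04, "ax": 0, "ay": 0, "az": 0, "gripper": 1}, {"tx": 0, "ty": 0, "tz": -0.09, "ax": 0, "ay": 0, "az": 0, "gripper": 1}, {"tx": 0, "ty": 0, "tz": -0.14, "ax": 0, "ay": 0, "az": 0, "gripper": 1}, {"tx": 0, "ty": 0, "tz": -0.18, "ax": 0, "ay": 0, "az": 0, "gripper": 1}, {"tx": 0, "ty": 0, "tz": -0.2, "ax": 0, "ay": 0, "az": 0, "gripper": 1}, {"tx": 0, "ty": 0, "tz": -0.2, "ax": 0, "ay": 0, "az": 0, "gripper": 1}, {"tx": 0, "ty": 0, "tz": -0.2, "ax": 0, "ay": 0, "az": 0, "gripper": 1}, {"tx": 0, "ty": 0, "tz": -0.2, "ax": 0, "ay": 0, "az": 0, "gripper": 1}]'

```text
time: 7.05
eef_pos: [0.5496, -0.0381, 0.2104]
ee_rot: [3.141, -0.002, -2.682]
force: [0.1, -0.1, 0.9]
grip_width: 0.0006
grip_force: 0.0
```

```bash
python3 - <<'E'
from m import *
c=cap('scene','s5'); o=r.observe(); print(o['eef_pos'],o['force'])
cv2.imwrite('pics/v5.png',cv2.resize(c['img'][120:270,200:440,::-1],(800,500)))
E
```

```text
[ 0.54946468 -0.03807285  0.21004174] [ 0.10231566 -1.1417688   0.55291392]
```

View pics/v5.png

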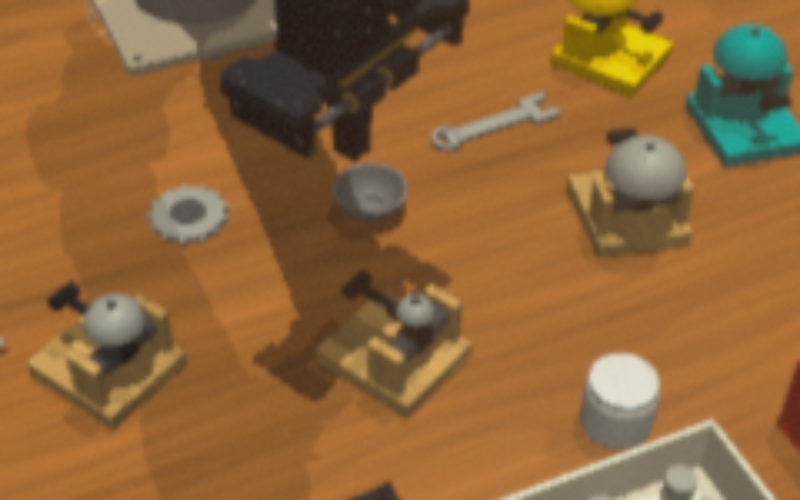

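All three levers are back up (large pad at (622,135), small at (358,285), middle at (65,297)), the stands haven't moved, and the hand is clear.

```bash
python3 -c "
from bench import r
print(r.sign_off())"
```

```text
the job is handed in; nothing more can be done
None
```

I pressed the large bell's lever and then the small bell's, each about 11.5 mm down (past the 9 mm ring point) at about 3 N; both sprang back up, the middle bell was not touched, nothing else looked moved, and I handed the job in with the hand clear (no verdict came back).

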